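Turn the keyed mould cover onto its pin and hold it pressed home

ROBOT

A 6-joint arm with a two-finger parallel gripper is mounted at the origin on the work surface. World frame = base frame: x ahead of the robot, y to its left, z up, the work surface at z = 0. Lengths are in m, angles in rad, forces in N, time in s.
With the tool pointing down it reaches from about 0.375 to 0.925 m from the base axis. Payload 5.7 kg.
Tool frame: the origin (TCP) lies midway between the tips of the shut fingers; the grasp point (between the pads) lies 19 mm behind it (grip_point_offset is the distance from the TCP to the grasp point, in m); z points along the fingers, y is the direction in which the jaws open and shut (so a half turn about z gives the same grasp; the last joint's range is limited). The gripper opens to 85 mm and grips with 20 to 120 N. Pads are 22 mm wide; open, the fingers measure 114 mm over their backs; the gripper's body (76 mm by 85 mm) begins 54 mm behind the grasp point. The pads swing forward as they close: fully open they stand 13 mm farther back than shut.
Start: joints at [1.15, 0.359, 1.51, -0, 1.272, -0.115], TCP at [0.181, 0.572, 0.231] pointing down, gripper open.
Joint ranges: [-2.97, 2.97], [-1.01, 2.36], [0.21, 2.38], [-0.96, 4.11], [0.2, 2.71], [-2.98, 2.98]. Speed limits (rad/s): [2.39, 2.39, 3.14, 3.14, 3.14, 3.14].

INTERFACE

Orientations are given as a rotation vector (axis times angle).
In Python, from rig import read_state, snapshot, close_job, grip_point_offset gives the robot as it stands.
- The arm moves only by the tool jog_arm, never from a script. Its argument "plan" is a list of rows, each an object of numbers: "dx", "dy", "dz": the shift along the tool's x, y, z in mm; "wx", "wy", "wz": the turn, a rotation vector about the tool's x, y, z in rad. In form: [{"dx": .., "dy": .., "dz": .., "wx": .., "wy": .., "wz": ..}, ...]. A call has 1 to 20 rows; each row shifts and turns the commanded pose from where the row before left it, along the tool's axes as they then stand; what a row does not reach is not made up. A row lasts 1/10 s, in which the tool goes at most 50 mm and 8.59 degrees, less where a joint would pass 70% of its speed; a pose out of reach is approached as far as the arm can. A call is refused whole if a number of a shift passes 50 or a number of a turn 0.15, either way. A call with a gripper value outside its range is refused whole. "hand" is the closure in counts, from 0 (fully open) to 255 (shut), set as the call begins (left out, the last holds). The fingers move at their own pace and stop on an object; "newtons" is the grip in N (left out, the last holds). Time passes only in rows, so rows that do not move let the fingers close. It gives the time, the measured TCP pose, the force and the opening at its end, in the units of the state.
- read_state(): the state, without advancing time (a new reading comes with each control period).
- snapshot(name): name is "scene" or "top"; returns a dict with "img" (420x560x3 uint8, red, green, blue), "z_map" (420x560 float32, m along the optical axis (not along the pixel's ray), 0 where there is no reading), "intrinsics" (3x3 intrinsics, pixels), "eye" and "attitude" of the camera in the world. Camera axes: x right, y up, looking along -z (the intrinsics and any distortion apply to the point x, -y, -z); pixel columns grow to the right and rows downward; lengths in m; the calibration is good to about 2 mm. A picture is of the moment at which its call begins.
- close_job(): hands the job in, once; it reports no verdict.
The state is a dict: "t": time; "qpos": joint angles; "qvel": joint speeds; "joint_torque": joint torques, N m; "eef_pos": TCP position; "tool_rot": TCP orientation; "ft_force": force on the tool from outside, world axes, zero at the start; "moment": the same for the moment, N m; "gripper_width": finger opening in m.
Only numpy, scipy, OpenCV 4.12 (cv2) and the standard library are available. Lean on these libraries where they do the work, as an engineer would, in place of code of your own. Each camera call takes 0.05 s, during which the arm holds its last target.

TASK

With a fingertip, push the lug of the mould's keyed cover round until the notch in its rim sits over the locating pin, then press down on the hub until the cover is fully home on the mould. Do not lift the cover off the mould or disturb the other things on the bench. The cover is on springs: finish while still holding it down, fully home, with the fingertips.

Things in the scene. Friction and masses are not known exactly. Their poses are not given: they have to be found in the camera images.
- mould_base: Fixed steel mould base: dark square foot 140 x 140 x 10 mm with a round guide collar on it (48 mm outside, 26 mm bore, top 40 mm above the bench). Origin: centre of the foot's underside, on the vertical axis about which the cover turns. Its +x axis points from there to the locating pin and the index pillar.
- pin (a point): Top of the round-nosed locating pin of the mould base: 9 mm diameter, 48 mm from the axis, top 46.5 mm above the bench. It is hidden under the cover until the notch is over it, and then enters the notch from below as the cover goes down.
- pillar (a point): Top centre of the index pillar of the mould base: a plain upright steel bar 10 x 12 mm, 64 mm from the axis, just outside the cover's rim, top 58 mm above the bench. It stands in line with the hidden pin and shows from above where the notch must go.
- lift_pads (a joint): Travel of the six spring-lifted plastic pads under the cover (m): 0 up, 0.008 when the cover is home. They begin to yield at about 4 N of push on the hub, need 7 to 8 N to stay down, and lift the cover again when let go.
- cover: Loose aluminium disc, 110 mm diameter, 10 mm thick, about 0.3 kg, level on spring pads; turns both ways on a stem with 1 mm play, little friction, stays where left. Origin: centre of its underside, 48 mm above the bench at the start, 40 when home. +x points to the notch, -x to the lug. Starts 0.5 rad to half a turn off the pin, either way; the pin blocks it if pressed out of line.
- notch (a point): Middle of the straight-sided notch in the cover's rim (16 mm wide, cut from 37 mm radius outwards): 48 mm from the axis, level with the disc's underside. It must come over the pin.
- hub (a point): Centre of the flat top of the cover's hub, a round boss 30 mm in diameter standing 10 mm above the disc's top: the place to press. 68 mm above the bench at the start, 60 mm when home.
- lug (a point): Centre of the top of the cover's lug, an upright round steel stud 12 mm in diameter, 16 mm tall above the disc's top, 40 mm from the axis, directly opposite the notch. Its top is 74 mm above the bench at the start; the disc's top around it is at 58 mm.
- bar_mould: Bystander: small open rectangular steel mould frame 70 x 40 x 18 mm beside the mould base. Origin: centre of its underside.
- jar_lid: Bystander: red plastic jar lid lying upside down, 72 mm diameter, 16 mm high, beside the mould base. Origin: centre of its underside.
- jar_a: Bystander: jar with red lid, 62 mm diameter, 76 mm tall, peach contents. Origin: centre of its underside.
- jar_b: Bystander: jar with red lid, 62 mm diameter, 76 mm tall, white contents. Origin: centre of its underside.
- beaker: Bystander: empty orange plastic cup, 64 mm diameter at the rim, 75 mm tall. Origin: centre of its underside.
- tamper: Bystander: steel hand tamper standing on its 44 mm foot, 72 mm tall. Origin: centre of its underside.
- spatula: Bystander: spatula 200 mm long lying on the bench. Origin near its middle.
Things that resemble listed ones, but are neither listed nor needed, are in the scene too. Of the things like the cover, leave any that is red; of the rest the smaller one is meant. Several things have the shape of the mould_base; the one meant has the colours described above.

How it is judged:
By the outcome, as a careful person would: the job done as asked, in the order asked, and still so for the second after the job is handed in, while the arm keeps its last pose, push and grip.
It also fails if it takes over 45 s, if anything falls off the work surface, if the arm or the gripper's body presses on something with over 40 N, if the wrist force passes 120 N, or if a joint passes its speed limit or range.

## Working session

There is one attempt and no reset: what is moved stays moved. The work goes in short steps, Python scripts to look and compute and a tool call to move; the robot and the scene stay as the last step left them, time stands still between calls to the robot, and variables do not carry over. Pictures are saved under pics/ and viewed, and the job is handed in when it is done.

Besides the shell and the picture viewer there is one more tool, called after "Call:" as a command line: name --argument value ..., lists and objects as JSON in quotes. jog_arm: Moves the arm, as the interface text tells. Its arguments: {"type":"object","properties":{"plan":{"type":"array"},"hand":{"type":"number"},"newtons":{"type":"number"}},"required":["plan"]}

```bash
ls; mkdir -p pics
python3 - <<'E'
from rig import *
import cv2,numpy as np
for n in("scene","top"):
    s=snapshot(n); np.savez(f"{n}0.npz",**s); cv2.imwrite(f"pics/{n}0.png",cv2.resize(s["img"],(784,588),interpolation=cv2.INTER_CUBIC)[:,:,::-1])
    print(n,s["intrinsics"],s["eye"],s["attitude"],s.keys())
print(read_state(),grip_point_offset)
E
```

```text
pics
scene [[409.54169256   0.         276.8668398 ]
 [  0.         409.54169256 210.94681043]
 [  0.           0.           1.        ]] [0.94924917 0.52210717 0.87061471] [0.26413922 0.85064775 2.41938004] dict_keys(['img', 'z_map', 'intrinsics', 'eye', 'attitude'])
top [[391.94692666   0.         279.74015257]
 [  0.         391.94692666 207.11647992]
 [  0.           0.           1.        ]] [ 0.36306791 -0.02942712  1.25413725] [ 0.13166982 -0.12782343 -1.5785073 ] dict_keys(['img', 'z_map', 'intrinsics', 'eye', 'attitude'])
{'t': 0.1, 'qpos': array([ 1.14990485e+00,  3.59425308e-01,  1.51132302e+00, -1.80960467e-05,
        1.27249208e+00, -1.15114262e-01]), 'qvel': array([-0.00079536, -0.00155224, -0.00196944, -0.00187919,  0.0001777 ,
        0.00132493]), 'joint_torque': array([ 1.83157831e-04, -5.28646731e+01, -2.79351085e+01, -3.55202901e-04,
        4.99199872e-03, -4.72171439e-05]), 'eef_pos': array([0.18039234, 0.57160269, 0.23054265]), 'tool_rot': array([-4.78372362e-01, -3.10453240e+00,  2.50274333e-03]), 'ft_force': array([0.19368354, 0.53792397, 0.04392021]), 'moment': array([-0.00362501, -0.00821159,  0.02789709]), 'gripper_width': 0.08578008908381969} 0.0187
```

View pics/scene0.png

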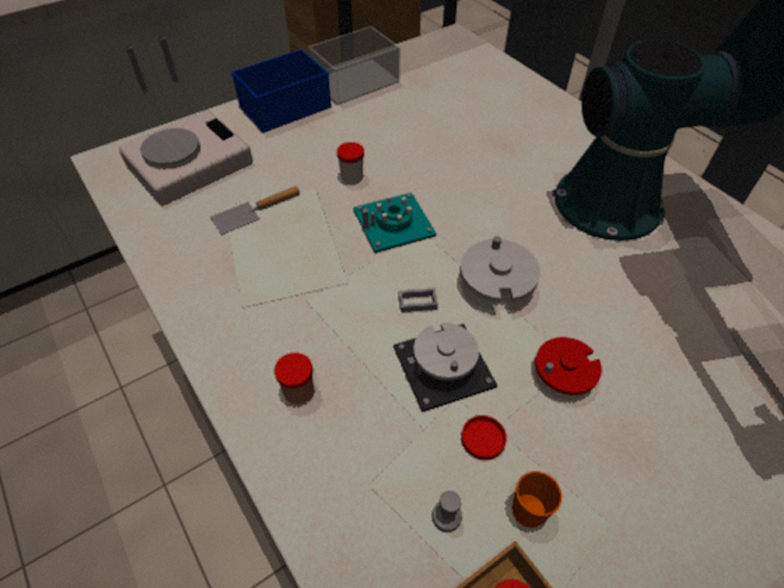

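View pics/top0.png

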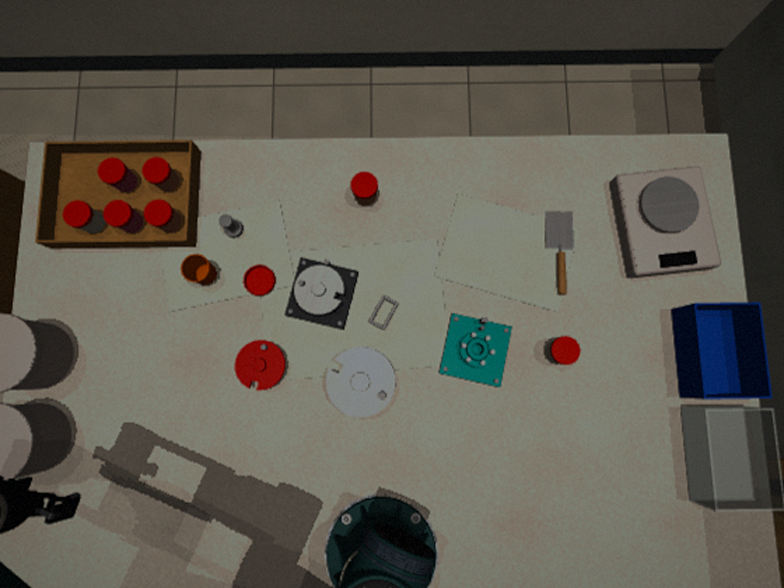

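The scene view shows the dark base with its grey cover at (446,360). In the top view it is at (320,290), with the notch near (340,295), the lug near (302,284) and the pillar near (326,262). I'll measure these in both views.

```bash
cat > h.py <<'E'
import numpy as np,cv2
from scipy.spatial.transform import Rotation as R
def load(n):
    return dict(np.load(n))
def cloud(s):
    z=s["z_map"];K=s["intrinsics"];v,u=np.mgrid[:z.shape[0],:z.shape[1]]
    p=np.stack([(u-K[0,2])/K[0,0]*z,-(v-K[1,2])/K[1,1]*z,-z],-1)
    return p@R.from_rotvec(s["attitude"]).as_matrix().T+s["eye"]
def proj(s,P):
    c=(np.asarray(P)-s["eye"])@R.from_rotvec(s["attitude"]).as_matrix();K=s["intrinsics"]
    return np.stack([K[0,0]*c[...,0]/-c[...,2]+K[0,2],K[1,1]*-c[...,1]/-c[...,2]+K[1,2]],-1)
def ray(s,uv,z):
    K=s["intrinsics"];d=np.array([(uv[0]-K[0,2])/K[0,0],-(uv[1]-K[1,2])/K[1,1],-1.])
    d=R.from_rotvec(s["attitude"]).as_matrix()@d
    return s["eye"]+d*(z-s["eye"][2])/d[2]
def ortho(s,c,half,z,n=600):
    # resample to plane height z: columns = -y, rows = -x
    k=np.linspace(-half,half,n); X,Y=np.meshgrid(c[0]-k,c[1]-k,indexing="ij")
    uv=proj(s,np.stack([X,Y,np.full_like(X,z)],-1)).astype(np.float32)
    return cv2.remap(s["img"],uv[...,0],uv[...,1],cv2.INTER_CUBIC)
E
python3 - <<'E'
from h import *
o=[]
s=load("top0.npz");print("bench z",np.median(cloud(s)[250:260,170:175,2]))
c=None
for n in("top","scene"):
    s=load(n+"0.npz");P=cloud(s)
    g=ray(s,(229,207) if n=="top" else (318,254),.058);print(n,g)
    m=(np.hypot(P[...,0]-g[0],P[...,1]-g[1])<.075)&(s["z_map"]>0)
    Q=P[m]
    for lo,hi in((.053,.062),(.064,.071),(.071,.08)):
        q=Q[(Q[:,2]>lo)&(Q[:,2]<hi)];
        if len(q)>2:print(lo,len(q),q.mean(0),np.median(q,0),(q.max(0)+q.min(0))/2)
    if c is None:c=g
    o.append(ortho(s,c,.1,.058,400))
cv2.imwrite("pics/o0.png",np.hstack(o)[:,:,::-1]*1)
E
```

```text
bench z 0.03873017892239672
top [0.56445477 0.1294095  0.058     ]
0.053 818 [0.5659286  0.13527437 0.05805261] [0.56616267 0.13488013 0.05825499] [0.57119964 0.13455962 0.05756356]
0.064 75 [0.56487157 0.13587156 0.06774347] [0.56569021 0.13455134 0.06782323] [0.5634455  0.1406199  0.06752943]
0.071 22 [0.57192541 0.15156299 0.07315629] [0.57446688 0.15508813 0.0722408 ] [0.56842201 0.14922952 0.0739744 ]
scene [0.5739171  0.14502237 0.058     ]
0.053 1304 [0.56821261 0.13580613 0.05831342] [0.57056768 0.13704141 0.05845691] [0.57038679 0.13303586 0.05749541]
0.064 120 [0.56660696 0.13713922 0.06811233] [0.56630246 0.1354997  0.06827001] [0.56687057 0.1478741  0.06742438]
0.071 25 [0.57619802 0.16501006 0.07394703] [0.5774625  0.17066205 0.0740725 ] [0.57201033 0.14872293 0.07363789]
```

View pics/o0.png

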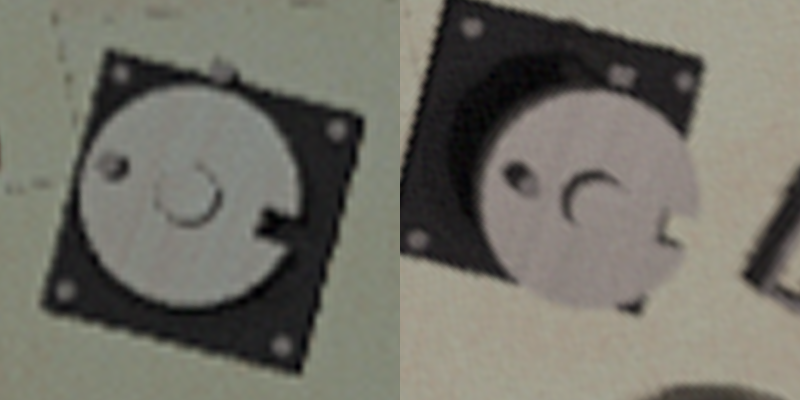

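Run:
```python
from h import *
from rig import read_state
for n in("top","scene"):
    s=load(n+"0.npz");P=cloud(s);g=np.array([.566,.1345])
    m=(np.hypot(P[...,0]-g[0],P[...,1]-g[1])<.075)&(abs(P[...,2]-.0585)<.0045)
    # exclude pillar region
    k,l,st,_=cv2.connectedComponentsWithStats(m.astype(np.uint8)); i=1+np.argmax(st[1:,4]); m=(l==i).astype(np.uint8)
    cs,_=cv2.findContours(m,cv2.RETR_EXTERNAL,cv2.CHAIN_APPROX_NONE);h=cv2.convexHull(max(cs,key=len))
    pts=np.array([ray(s,q[0],.058)[:2] for q in h]).astype(np.float32)
    c,r=cv2.minEnclosingCircle(pts*1000);A=np.c_[2*pts,np.ones(len(pts))];x=np.linalg.lstsq(A,(pts**2).sum(1),rcond=None)[0]
    print(n,c,r,x[:2],np.sqrt(x[2]+x[0]**2+x[1]**2))
    # dark foot
    o=ortho(s,g,.13,.010,520);gr=o.max(2);d=(gr<60).astype(np.uint8);print(np.median(gr))
    cv2.imwrite(f"pics/f_{n}.png",np.hstack([o[:,:,::-1]*1,cv2.merge([d*255]*3)]))
```

```text
top (565.05078125, 134.72537231445312) 55.416656494140625 [0.56512109 0.13495444] 0.05478878093450503
132.0
scene (565.4249877929688, 133.41629028320312) 56.41209411621094 [0.56528541 0.133658  ] 0.05558326770439404
159.0
```

View pics/f_top.png

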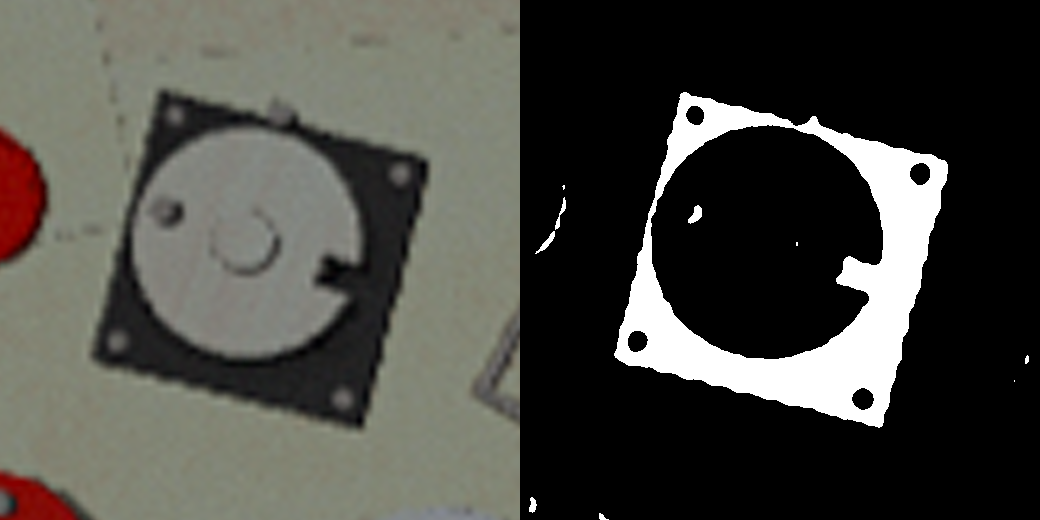

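Call:
jog_arm --plan '[{"dx":-26,"dy":-13},{"dx":-26,"dy":-13},{"dx":-26,"dy":-13},{"dx":-26,"dy":-13},{"dx":-26,"dy":-13},{"dx":-26,"dy":-13},{"dx":-26,"dy":-13},{"dx":-26,"dy":-13},{"dx":-26,"dy":-13},{"dx":-26,"dy":-13},{"dx":-26,"dy":-13},{"dx":-26,"dy":-13},{"dx":-26,"dy":-13},{"dx":-26,"dy":-13},{"dx":-26,"dy":-13},{"dx":-26,"dy":-13},{"dx":-26,"dy":-13},{"dx":-26,"dy":-13},{"dx":-26,"dy":-13},{"dx":-26,"dy":-13}]' --hand 255 --newtons 40

```text
invalid input
```

Call:
jog_arm --plan '[{"wz":0.14},{"wz":0.14},{"wz":0.14},{"wz":0.14},{"wz":0.14},{"wz":0.14},{"wz":0.14},{"wz":0.14},{"wz":0.14},{"wz":0.14},{"wz":0.14},{"wz":0.14},{"wz":0.14},{"wz":0.14},{"wz":0.14},{"wz":0.14},{"wz":0.14},{"wz":0.14},{"wz":0.14},{"wz":0.14}]'

```text
invalid input
```

Call:
jog_arm --plan '[{"dx":-26,"dy":-13,"dz":0,"wx":0,"wy":0,"wz":0}]' --hand 255 --newtons 40

```text
t: 0.2
eef_pos: [0.2, 0.5532, 0.2308]
tool_rot: [-0.474, -3.104, -0.001]
ft_force: [0.9, -0.9, -0.6]
gripper_width: 0.0732
```

Call:
jog_arm --plan '[{"dx":-26,"dy":-13,"dz":0,"wx":0,"wy":0,"wz":0},{"dx":-26,"dy":-13,"dz":0,"wx":0,"wy":0,"wz":0},{"dx":-26,"dy":-13,"dz":0,"wx":0,"wy":0,"wz":0},{"dx":-26,"dy":-13,"dz":0,"wx":0,"wy":0,"wz":0},{"dx":-26,"dy":-13,"dz":0,"wx":0,"wy":0,"wz":0},{"dx":-26,"dy":-13,"dz":0,"wx":0,"wy":0,"wz":0},{"dx":-26,"dy":-13,"dz":0,"wx":0,"wy":0,"wz":0},{"dx":-26,"dy":-13,"dz":0,"wx":0,"wy":0,"wz":0},{"dx":-26,"dy":-13,"dz":0,"wx":0,"wy":0,"wz":0},{"dx":-26,"dy":-13,"dz":0,"wx":0,"wy":0,"wz":0},{"dx":-26,"dy":-13,"dz":0,"wx":0,"wy":0,"wz":0},{"dx":-26,"dy":-13,"dz":0,"wx":0,"wy":0,"wz":0},{"dx":-26,"dy":-13,"dz":0,"wx":0,"wy":0,"wz":0},{"dx":-26,"dy":-13,"dz":0,"wx":0,"wy":0,"wz":0},{"dx":-26,"dy":-13,"dz":0,"wx":0,"wy":0,"wz":0},{"dx":-26,"dy":-13,"dz":0,"wx":0,"wy":0,"wz":0},{"dx":-26,"dy":-13,"dz":0,"wx":0,"wy":0,"wz":0},{"dx":-26,"dy":-13,"dz":0,"wx":0,"wy":0,"wz":0},{"dx":-26,"dy":-13,"dz":0,"wx":0,"wy":0,"wz":0}]'

```text
t: 2.1
eef_pos: [0.5987, 0.1667, 0.2308]
tool_rot: [-0.478, -3.104, 0.001]
ft_force: [0.7, 1.3, -0.5]
gripper_width: -0.0
```

Call:
jog_arm --plan '[{"dx":0,"dy":0,"dz":0,"wx":0,"wy":0,"wz":0.14},{"dx":0,"dy":0,"dz":0,"wx":0,"wy":0,"wz":0.14},{"dx":0,"dy":0,"dz":0,"wx":0,"wy":0,"wz":0.14},{"dx":0,"dy":0,"dz":0,"wx":0,"wy":0,"wz":0.14},{"dx":0,"dy":0,"dz":0,"wx":0,"wy":0,"wz":0.14},{"dx":0,"dy":0,"dz":0,"wx":0,"wy":0,"wz":0.14},{"dx":0,"dy":0,"dz":0,"wx":0,"wy":0,"wz":0.14},{"dx":0,"dy":0,"dz":0,"wx":0,"wy":0,"wz":0.14},{"dx":0,"dy":0,"dz":0,"wx":0,"wy":0,"wz":0.14},{"dx":0,"dy":0,"dz":0,"wx":0,"wy":0,"wz":0.14},{"dx":0,"dy":0,"dz":0,"wx":0,"wy":0,"wz":0.14},{"dx":0,"dy":0,"dz":0,"wx":0,"wy":0,"wz":0.14},{"dx":0,"dy":0,"dz":0,"wx":0,"wy":0,"wz":0.14},{"dx":0,"dy":0,"dz":0,"wx":0,"wy":0,"wz":0.14},{"dx":0,"dy":0,"dz":0,"wx":0,"wy":0,"wz":0.14},{"dx":0,"dy":0,"dz":0,"wx":0,"wy":0,"wz":0.14},{"dx":0,"dy":0,"dz":0,"wx":0,"wy":0,"wz":0.14},{"dx":0,"dy":0,"dz":0,"wx":0,"wy":0,"wz":0.14},{"dx":0,"dy":0,"dz":0,"wx":0,"wy":0,"wz":0.14},{"dx":0,"dy":0,"dz":0,"wx":0,"wy":0,"wz":0.14}]'

```text
t: 4.1
eef_pos: [0.5978, 0.1676, 0.2308]
tool_rot: [3.141, 0.047, -0.002]
ft_force: [0.2, 0.0, -0.4]
gripper_width: -0.0001
```

Call:
jog_arm --plan '[{"dx":0,"dy":0,"dz":15,"wx":0,"wy":0,"wz":0.13},{"dx":0,"dy":0,"dz":25,"wx":0,"wy":0,"wz":0.13},{"dx":0,"dy":0,"dz":25,"wx":0,"wy":0,"wz":0.125},{"dx":4,"dy":1.5,"dz":25,"wx":0,"wy":0,"wz":0},{"dx":4.5,"dy":1.3,"dz":25,"wx":0,"wy":0,"wz":0},{"dx":0,"dy":0,"dz":15,"wx":0,"wy":0,"wz":0},{"dx":0,"dy":0,"dz":0,"wx":0,"wy":0,"wz":0},{"dx":0,"dy":0,"dz":0,"wx":0,"wy":0,"wz":0}]'

```text
t: 4.9
eef_pos: [0.605, 0.1621, 0.1011]
tool_rot: [3.093, -0.546, -0.002]
ft_force: [0.8, 0.3, 0.7]
gripper_width: 0.0003
```

```bash
cat > look.py <<'E'
import sys
from h import *
from rig import *
k=sys.argv[1]
st=read_state();print(st["t"],st["eef_pos"],st["tool_rot"],st["qpos"],st["ft_force"])
o=[];c=np.array([.5655,.134])
for n in("top","scene"):
    s=snapshot(n);np.savez(f"{n}{k}.npz",**s);u,v=proj(s,[*c,.058]).astype(int)
    o.append(cv2.resize(s["img"][max(0,v-60):v+60,u-60:u+60],(390,390),interpolation=cv2.INTER_CUBIC))
    P=cloud(s); e=st["eef_pos"];m=(np.hypot(P[...,0]-e[0],P[...,1]-e[1])<.03)&(P[...,2]<e[2]+.02)&(P[...,2]>e[2]-.008)
    if len(sys.argv)>2 and m.any():
        q=P[m]-e;X=R.from_rotvec(st["tool_rot"]).as_matrix();q=q@X;print(n,len(q),q.min(0),q.max(0))
cv2.imwrite(f"pics/v{k}.png",np.hstack(o)[:,:,::-1])
E
python3 look.py 1 x
```

```text
4.9 [0.60498268 0.16208061 0.10110632] [ 3.09341851e+00 -5.45648644e-01 -1.54358106e-03] [ 1.51580232e-01  5.30682076e-01  1.58196241e+00 -9.54665894e-05
  1.03001336e+00  2.07161418e+00] [0.81259502 0.29610236 0.73213507]
scene 27 [-0.00106134 -0.01385971 -0.01995197] [ 0.01055929  0.00388176 -0.00211285]
```

View pics/v1.png

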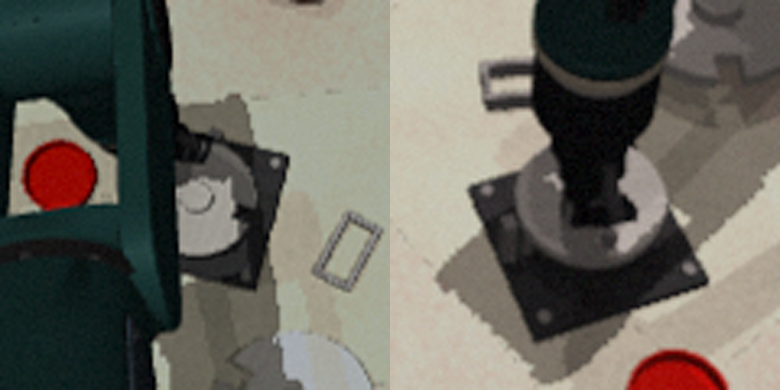

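Call:
jog_arm --plan '[{"dx":0,"dy":0,"dz":13,"wx":0,"wy":0,"wz":0},{"dx":0,"dy":0,"dz":12,"wx":0,"wy":0,"wz":0},{"dx":0,"dy":0,"dz":8,"wx":0,"wy":0,"wz":0},{"dx":0,"dy":0,"dz":4,"wx":0,"wy":0,"wz":0},{"dx":0,"dy":0,"dz":0,"wx":0,"wy":0,"wz":0},{"dx":-2,"dy":0,"dz":0,"wx":0,"wy":0,"wz":0},{"dx":-2,"dy":0,"dz":0,"wx":0,"wy":0,"wz":0},{"dx":-2,"dy":0,"dz":0,"wx":0,"wy":0,"wz":0},{"dx":-2,"dy":0,"dz":0,"wx":0,"wy":0,"wz":0},{"dx":-2,"dy":0,"dz":0,"wx":0,"wy":0,"wz":0}]'

```text
t: 6.0
eef_pos: [0.5958, 0.1656, 0.0645]
tool_rot: [-3.094, 0.546, -0.0]
ft_force: [0.1, -0.9, 0.9]
gripper_width: -0.0
```

Call:
jog_arm --plan '[{"dx":-3.25,"dy":-1.23,"dz":0,"wx":0,"wy":0,"wz":-0.08},{"dx":-3.25,"dy":-1.23,"dz":0,"wx":0,"wy":0,"wz":-0.08},{"dx":-3.25,"dy":-1.23,"dz":0,"wx":0,"wy":0,"wz":-0.08},{"dx":-3.25,"dy":-1.23,"dz":0,"wx":0,"wy":0,"wz":-0.08},{"dx":-3.25,"dy":-1.23,"dz":0,"wx":0,"wy":0,"wz":-0.08},{"dx":-3.25,"dy":-1.23,"dz":0,"wx":0,"wy":0,"wz":-0.08},{"dx":-3.25,"dy":-1.23,"dz":0,"wx":0,"wy":0,"wz":-0.08},{"dx":-3.25,"dy":-1.23,"dz":0,"wx":0,"wy":0,"wz":-0.08}]'

```text
t: 6.8
eef_pos: [0.5712, 0.1771, 0.0645]
tool_rot: [3.108, 0.46, 0.001]
ft_force: [0.3, 0.6, 0.1]
gripper_width: -0.0002
```

```bash
python3 look.py 2 x
```

```text
6.8 [0.57115139 0.17709605 0.06451578] [3.10758199e+00 4.60452213e-01 1.18182152e-03] [ 1.85259905e-01  5.44774575e-01  1.67672383e+00 -1.40283342e-04
  9.19345572e-01  1.46194065e+00] [0.26578071 0.588736   0.11029265]
top 57 [-0.02912287 -0.00075762 -0.01832986] [-4.93391302e-05  2.64046855e-02  7.96275689e-03]
scene 189 [-0.02143255 -0.01525777 -0.01982854] [0.02586368 0.02865163 0.00795507]
```

View pics/v2.png

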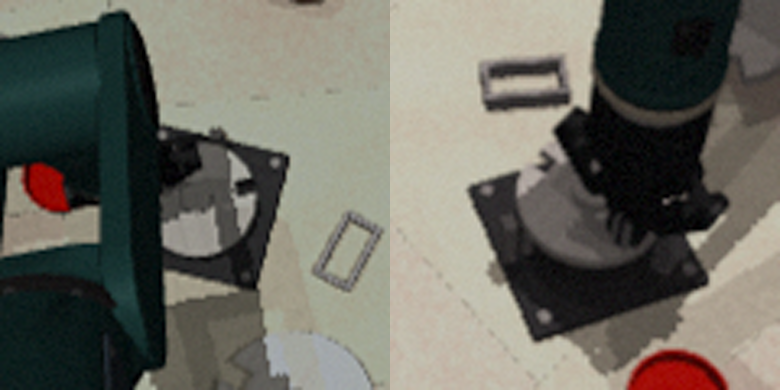

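Call:
jog_arm --plan '[{"dx":-3.25,"dy":-1.23,"dz":0,"wx":0,"wy":0,"wz":-0.08},{"dx":-3.25,"dy":-1.23,"dz":0,"wx":0,"wy":0,"wz":-0.08},{"dx":-3.25,"dy":-1.23,"dz":0,"wx":0,"wy":0,"wz":-0.08},{"dx":-3.25,"dy":-1.23,"dz":0,"wx":0,"wy":0,"wz":-0.08},{"dx":-3.25,"dy":-1.23,"dz":0,"wx":0,"wy":0,"wz":-0.08},{"dx":-3.25,"dy":-1.23,"dz":0,"wx":0,"wy":0,"wz":-0.08},{"dx":-3.25,"dy":-1.23,"dz":0,"wx":0,"wy":0,"wz":-0.08},{"dx":-3.25,"dy":-1.23,"dz":0,"wx":0,"wy":0,"wz":-0.08},{"dx":-3.25,"dy":-1.23,"dz":0,"wx":0,"wy":0,"wz":-0.08},{"dx":-2.44,"dy":-0.97,"dz":0,"wx":0,"wy":0,"wz":-0.06},{"dx":-1.62,"dy":-0.65,"dz":0,"wx":0,"wy":0,"wz":-0.04},{"dx":-0.8,"dy":-0.33,"dz":0,"wx":0,"wy":0,"wz":-0.02},{"dx":0,"dy":0,"dz":0,"wx":0,"wy":0,"wz":0}]'

```text
t: 8.2
eef_pos: [0.5373, 0.1661, 0.0644]
tool_rot: [2.654, 1.681, 0.0]
ft_force: [0.6, -0.3, -0.3]
gripper_width: -0.0
```

```bash
python3 look.py 3
```

```text
8.2 [0.53729225 0.16613644 0.06437035] [2.65377854e+00 1.68117061e+00 6.43673713e-05] [ 1.77125628e-01  5.06961147e-01  1.75815082e+00 -1.19678517e-04
  8.76398891e-01  6.18620837e-01] [ 0.5900867  -0.25562596 -0.28672517]
```

View pics/v3.png

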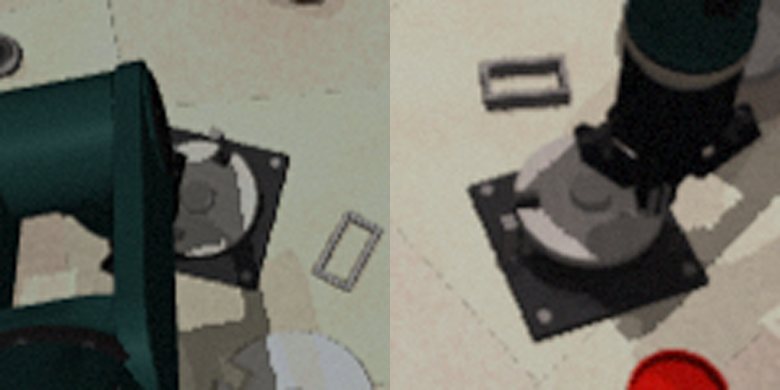

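```bash
cat > ang.py <<'E'
import sys
from h import *
k=sys.argv[1];o=[];c=np.array([.5653,.1342])
for n in("top","scene"):
    s=load(f"{n}{k}.npz");a=ortho(s,c,.08,.058,400)
    a=np.clip(a.astype(float)*1.6,0,255).astype(np.uint8)
    t=np.deg2rad(-14.3);p=lambda r,t:(int(200-r*np.sin(t)/.0004),int(200-r*np.cos(t)/.0004))
    cv2.line(a,p(.03,t),p(.07,t),(255,0,0),1);cv2.circle(a,(200,200),137,(0,255,0),1);o.append(a)
cv2.imwrite(f"pics/a{k}.png",np.hstack(o)[:,:,::-1])
E
python3 ang.py 3
```

```text
(no output)
```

View pics/a3.png

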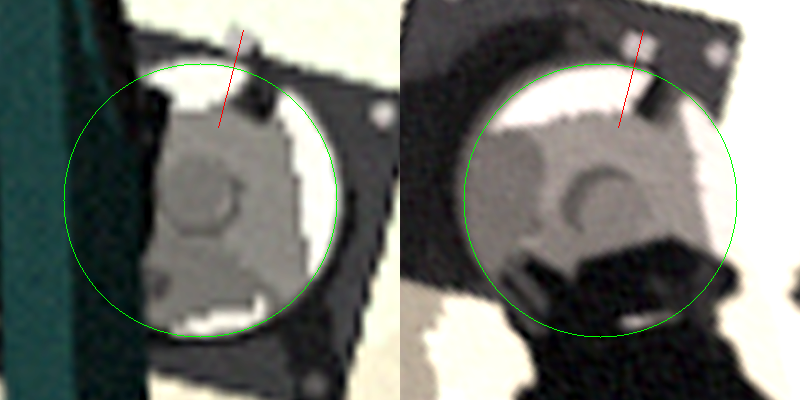

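Call:
jog_arm --plan '[{"dx":-1.62,"dy":-0.65,"dz":0,"wx":0,"wy":0,"wz":-0.04},{"dx":-1.62,"dy":-0.65,"dz":0,"wx":0,"wy":0,"wz":-0.04},{"dx":-1.62,"dy":-0.65,"dz":0,"wx":0,"wy":0,"wz":-0.04},{"dx":-1.62,"dy":-0.65,"dz":0,"wx":0,"wy":0,"wz":-0.04},{"dx":-0.8,"dy":-0.33,"dz":0,"wx":0,"wy":0,"wz":-0.02},{"dx":-0.4,"dy":-0.16,"dz":0,"wx":0,"wy":0,"wz":-0.01},{"dx":0,"dy":0,"dz":0,"wx":0,"wy":0,"wz":0}]'

```text
t: 9.0
eef_pos: [0.5316, 0.1601, 0.0643]
tool_rot: [2.482, 1.926, -0.0]
ft_force: [-0.1, -0.5, -0.1]
gripper_width: -0.0001
```

```bash
python3 look.py 4; python3 ang.py 4
```

```text
9.0 [0.53164254 0.16008278 0.06427264] [ 2.48167163e+00  1.92632663e+00 -2.10839322e-04] [ 1.68118770e-01  4.99565929e-01  1.77431050e+00 -1.15460992e-04
  8.67821304e-01  4.18844357e-01] [-0.1424301  -0.50318551 -0.12282339]
```

View pics/a4.png

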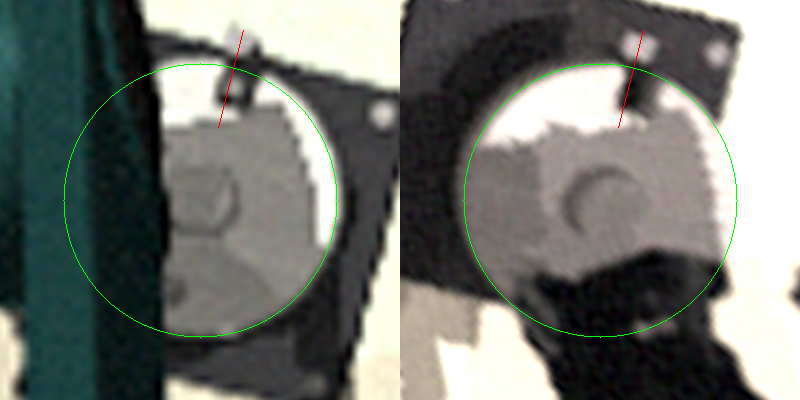

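```bash
cat > zoom.py <<'E'
import sys
from h import *
k=sys.argv[1];o=[];c=np.array([.5653,.1342]);T=np.deg2rad(-14.3)
for n in("top","scene"):
  for z in (.058,):
    s=load(f"{n}{k}.npz")
    kk=np.linspace(-.02,.02,400);rr=np.linspace(.07,.03,400)
    Rr,K=np.meshgrid(rr,kk,indexing="ij")
    X=c[0]+Rr*np.cos(T)+K*np.sin(T);Y=c[1]+Rr*np.sin(T)-K*np.cos(T)
    uv=proj(s,np.stack([X,Y,np.full_like(X,z)],-1)).astype(np.float32)
    a=cv2.remap(s["img"],uv[...,0],uv[...,1],cv2.INTER_LINEAR);a=np.clip(a*1.7,0,255).astype(np.uint8)
    cv2.line(a,(200,0),(200,399),(255,0,0),1);o.append(a)
cv2.imwrite(f"pics/z{k}.png",np.hstack(o)[:,:,::-1])
E
python3 zoom.py 4
```

```text
(no output)
```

View pics/z4.png

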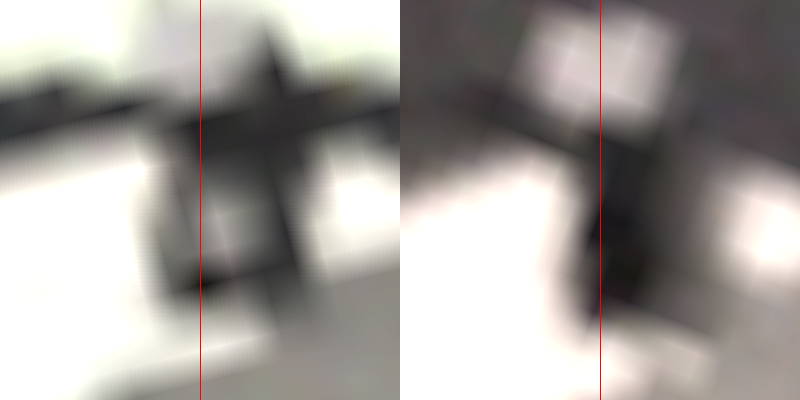

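Call:
jog_arm --plan '[{"dx":-1.2,"dy":-0.5,"dz":0,"wx":0,"wy":0,"wz":-0.03},{"dx":-1.2,"dy":-0.5,"dz":0,"wx":0,"wy":0,"wz":-0.03},{"dx":-0.6,"dy":-0.2,"dz":0,"wx":0,"wy":0,"wz":-0.015},{"dx":0,"dy":0,"dz":0,"wx":0,"wy":0,"wz":0}]'

```text
t: 9.5
eef_pos: [0.5298, 0.1574, 0.0643]
tool_rot: [2.407, 2.018, -0.0]
ft_force: [0.1, 1.3, -0.5]
gripper_width: 0.0002
```

```bash
python3 look.py 5; python3 zoom.py 5
```

```text
9.5 [0.52979392 0.15739505 0.06430804] [ 2.40733968e+00  2.01833830e+00 -1.87979668e-04] [ 1.63892020e-01  4.96804747e-01  1.78006329e+00 -1.93551610e-04
  8.64776592e-01  3.39359876e-01] [ 0.11085471  1.30026085 -0.5465673 ]
```

View pics/z5.png

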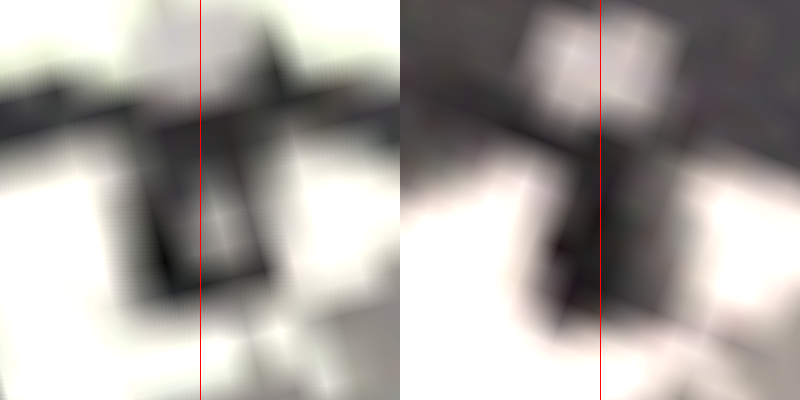

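Call:
jog_arm --plan '[{"dx":2,"dy":0,"dz":0,"wx":0,"wy":0,"wz":0},{"dx":4,"dy":0,"dz":0,"wx":0,"wy":0,"wz":0},{"dx":0,"dy":0,"dz":-10,"wx":0,"wy":0,"wz":0},{"dx":0,"dy":0,"dz":-15,"wx":0,"wy":0,"wz":0},{"dx":-5.7,"dy":10,"dz":0,"wx":0,"wy":0,"wz":0},{"dx":-6,"dy":10,"dz":0,"wx":0,"wy":0,"wz":0},{"dx":-6,"dy":10,"dz":0,"wx":0,"wy":0,"wz":0},{"dx":-5,"dy":9,"dz":0,"wx":0,"wy":0,"wz":0},{"dx":0,"dy":0,"dz":0,"wx":0,"wy":0,"wz":0}]'

```text
t: 10.5
eef_pos: [0.5669, 0.1329, 0.0889]
tool_rot: [2.408, 2.016, 0.0]
ft_force: [0.8, 0.5, -0.3]
gripper_width: 0.0001
```

```bash
python3 look.py 6; python3 zoom.py 6; python3 ang.py 6; python3 -c "
import cv2,numpy as np
print(cv2.imwrite('pics/m6.png',np.hstack([cv2.imread('pics/a6.png')[:400,:],])))"
```

```text
10.5 [0.56689635 0.13291506 0.08889883] [2.40821625e+00 2.01649318e+00 4.51170771e-04] [ 1.11920452e-01  4.94164607e-01  1.69537599e+00 -4.33133353e-04
  9.51473796e-01  2.88772958e-01] [ 0.82089383  0.45986401 -0.26732816]
True
```

View pics/a6.png

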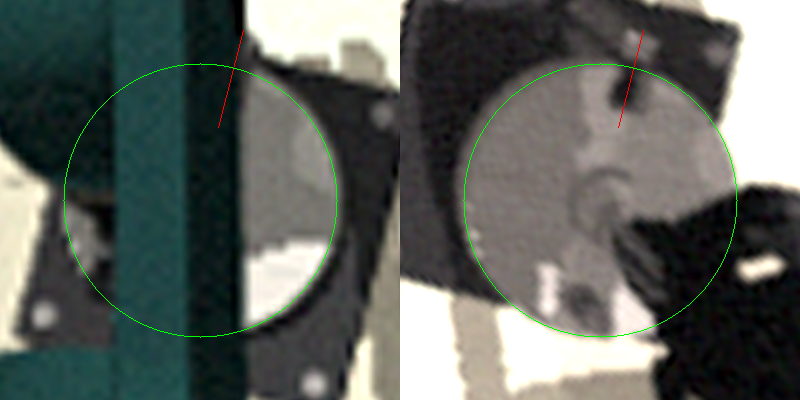

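View pics/z6.png

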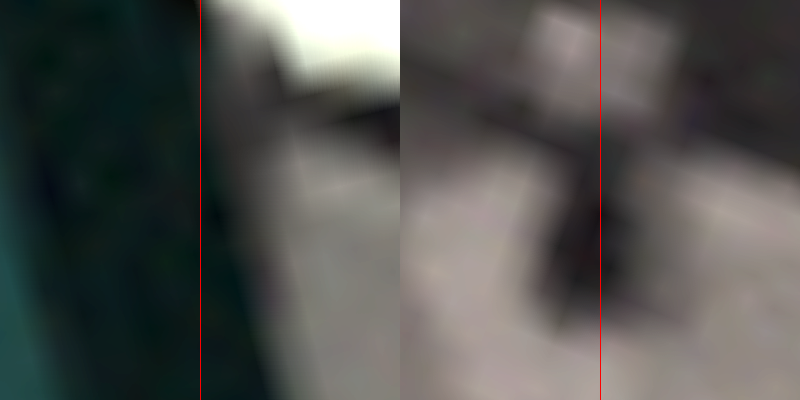

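Call:
jog_arm --plan '[{"dx":1,"dy":-1.6,"dz":8,"wx":0,"wy":0,"wz":0},{"dx":0,"dy":0,"dz":6,"wx":0,"wy":0,"wz":0},{"dx":0,"dy":0,"dz":3,"wx":0,"wy":0,"wz":0},{"dx":0,"dy":0,"dz":2,"wx":0,"wy":0,"wz":0},{"dx":0,"dy":0,"dz":1,"wx":0,"wy":0,"wz":0},{"dx":0,"dy":0,"dz":1,"wx":0,"wy":0,"wz":0},{"dx":0,"dy":0,"dz":1,"wx":0,"wy":0,"wz":0},{"dx":0,"dy":0,"dz":0,"wx":0,"wy":0,"wz":0}]'

```text
t: 11.4
eef_pos: [0.564, 0.1355, 0.0677]
tool_rot: [2.407, 2.019, 0.0]
ft_force: [-0.9, -0.1, 3.3]
gripper_width: 0.0002
```

Call:
jog_arm --plan '[{"dx":0,"dy":0,"dz":1,"wx":0,"wy":0,"wz":0},{"dx":0,"dy":0,"dz":1,"wx":0,"wy":0,"wz":0},{"dx":0,"dy":0,"dz":1,"wx":0,"wy":0,"wz":0},{"dx":0,"dy":0,"dz":0,"wx":0,"wy":0,"wz":0}]'

```text
t: 11.8
eef_pos: [0.5641, 0.1355, 0.0645]
tool_rot: [2.407, 2.019, 0.001]
ft_force: [-1.3, -0.6, 5.5]
gripper_width: -0.0001
```

Call:
jog_arm --plan '[{"dx":0,"dy":0,"dz":1,"wx":0,"wy":0,"wz":0},{"dx":0,"dy":0,"dz":1,"wx":0,"wy":0,"wz":0},{"dx":0,"dy":0,"dz":1,"wx":0,"wy":0,"wz":0},{"dx":0,"dy":0,"dz":0,"wx":0,"wy":0,"wz":0}]'

```text
t: 12.2
eef_pos: [0.5641, 0.1355, 0.0616]
tool_rot: [2.407, 2.019, 0.001]
ft_force: [-1.1, -0.6, 7.2]
gripper_width: -0.0002
```

Call:
jog_arm --plan '[{"dx":0,"dy":0,"dz":1,"wx":0,"wy":0,"wz":0},{"dx":0,"dy":0,"dz":1,"wx":0,"wy":0,"wz":0},{"dx":0,"dy":0,"dz":0.5,"wx":0,"wy":0,"wz":0},{"dx":0,"dy":0,"dz":0,"wx":0,"wy":0,"wz":0}]'

```text
t: 12.6
eef_pos: [0.5641, 0.1355, 0.06]
tool_rot: [2.407, 2.019, 0.001]
ft_force: [-3.3, -0.2, 14.6]
gripper_width: -0.0005
```

Call:
jog_arm --plan '[{"dx":0,"dy":0,"dz":0.5,"wx":0,"wy":0,"wz":0},{"dx":0,"dy":0,"dz":0,"wx":0,"wy":0,"wz":0},{"dx":0,"dy":0,"dz":0,"wx":0,"wy":0,"wz":0}]'

```text
t: 12.9
eef_pos: [0.5643, 0.1356, 0.06]
tool_rot: [2.406, 2.018, 0.002]
ft_force: [-4.9, 0.2, 19.3]
gripper_width: -0.0003
```

```bash
python3 look.py 7; python3 ang.py 7
python3 - <<'E'
from h import *
for k in (0,6,7):
  for n in("top","scene"):
    s=load(f"{n}{k}.npz");P=cloud(s);d=P[...,:2]-np.array([.5653,.1342]);r=np.hypot(*np.moveaxis(d,-1,0));a=np.degrees(np.arctan2(d[...,1],d[...,0]))
    m=(r>.02)&(r<.05)&(abs(P[...,2]-.053)<.009)
    print(k,n,[(lo,m2.sum(),round(float(np.median(P[...,2][m2]))*1000,1)) for lo in range(-180,180,60) if (m2:=m&(a>=lo)&(a<lo+60)).sum()>15])
E
```

```text
12.9 [0.56432763 0.13559092 0.06001318] [2.40645303e+00 2.01836863e+00 1.71861423e-03] [ 1.16828104e-01  5.31927400e-01  1.72098679e+00 -4.43035687e-05
  8.87346644e-01  2.91820789e-01] [-4.90491455  0.16569595 19.30503155]
0 top [(-180, np.int64(106), 58.1), (-120, np.int64(88), 58.1), (-60, np.int64(106), 58.1), (0, np.int64(108), 58.3), (60, np.int64(89), 58.4), (120, np.int64(108), 58.2)]
0 scene [(-180, np.int64(141), 58.6), (-120, np.int64(131), 58.7), (-60, np.int64(164), 58.4), (0, np.int64(178), 58.4), (60, np.int64(141), 58.5), (120, np.int64(162), 58.7)]
6 top [(-180, np.int64(56), 57.6), (-120, np.int64(105), 58.0), (-60, np.int64(58), 57.8)]
6 scene [(-180, np.int64(46), 58.6), (-120, np.int64(99), 58.5), (-60, np.int64(147), 58.5), (0, np.int64(173), 58.4), (60, np.int64(173), 58.3), (120, np.int64(145), 58.9)]
7 top [(-180, np.int64(54), 50.4), (-120, np.int64(108), 49.8), (-60, np.int64(57), 50.2)]
7 scene [(-180, np.int64(20), 50.2), (-120, np.int64(38), 50.2), (-60, np.int64(148), 50.2), (0, np.int64(175), 50.3), (60, np.int64(172), 50.5), (120, np.int64(149), 50.7)]
```

View pics/a7.png

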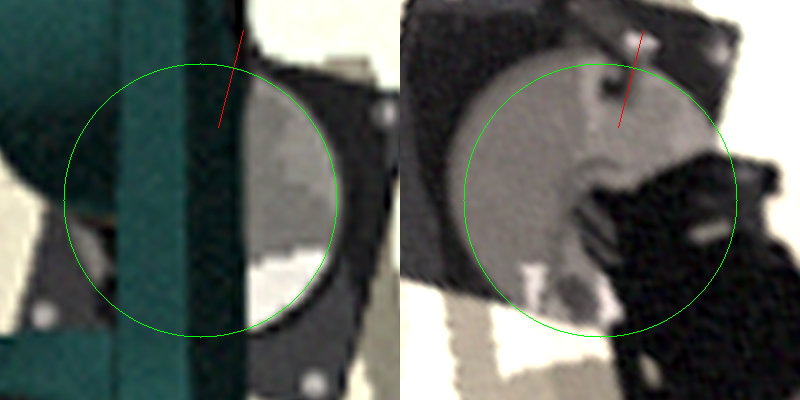

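The depth map puts the disc top level at 50 mm, 8 mm lower than before. The pin shows in the notch, and the fingertips hold the hub down with about 19 N, so I'm handing in.

```bash
python3 -c "
from rig import *
s=read_state();print(s['t'],s['eef_pos'],s['ft_force']);print(close_job())"
```

```text
13.0 [0.56433401 0.13556    0.05999964] [-4.9714222  -0.39212702 18.83348659]
the job is handed in; nothing more can be done
None
```

The cover is fully home on the mould. I handed the job in at 13.0 s, with the shut fingertips still holding the hub down at about 19 N.

- **Turning:** I pushed the lug about 97° anticlockwise with the shut fingertips until the notch sat over the pin. My first estimate left the notch about 3–4 mm short in the pictures, so I pushed it a little further before pressing. After that the top view showed it centred and the scene view about 1.5 mm off. The pin allows 3.5 mm either way.
- **Pressing:** The push force rose smoothly to 7 N on the springs, then jumped to 15–19 N when the cover bottomed out. The fingertips stopped at 60.0 mm, which is the hub's home height.
- **Last checks:** The depth maps put the disc's top level at about 50 mm all round where it could be seen, down from 58 mm. The two cameras agreed within 1 mm. The scene view shows the pin inside the notch; the arm hid the notch from the top camera.
- **Other things on the bench:** I touched only the lug and hub, but did not measure the other things again at the end. There is also a sideways force of about 5 N at the wrist while pressing.

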